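# Strip the click-fit soft jaw caps off the tilted vice

### The job

The tilting vice is wanted with bare steel jaws. Lift out the wooden ring clamp that lies between the jaws and lay it flat on the floor of the sweep tray, then pull the two click-fit nylon caps straight off the jaws and set them both down, not dropped, mouth down in the low wooden kit tray. Leave the other tools and pots where they are.

Things in the scene. Friction and masses are not known exactly. Their poses are not given: they have to be found in the camera images.
- vice: steel machine vice, fixed, head leaning 29 deg (0.50 rad). Origin on the bench under the jaw gap; x front jaw to rear jaw, y along the jaws. Takes x -105 to 60, y +-61, 140 mm high. In its axes jaws point up (-0.479, 0, 0.878) and stand apart along (0.878, 0, 0.479); bed 75 mm above the origin. Jaws 76 long, 21 thick, 36 high; 34 mm gap between caps, bed clear behind each jaw (feet 6 mm high)
- front_jaw_top (a point): middle of the top of the front jaw's bare steel (nearer the screw handle, lower); a fitted cap's origin lies 29 mm below it along the leaning jaw
- rear_jaw_top (a point): the same point of the rear jaw (higher)
- front_cap: white nylon cap pushed over the front jaw like a pen cap: box open below, 35 (x) by 88 (y, along the jaw) by 33 mm (z), walls 4.5 to 5.5. Origin at the middle of its mouth, z to its closed top, so it leans with the jaw. Pinch it across its 35 mm. Sprung balls in the jaw's ends snap into its end windows: a firm pull (10 to 15 N) along its own z frees it, then it slides 29 mm till clear. 90 g
- rear_cap: white nylon cap pushed over the rear jaw like a pen cap: box open below, 35 (x) by 88 (y, along the jaw) by 33 mm (z), walls 4.5 to 5.5. Origin at the middle of its mouth, z to its closed top, so it leans with the jaw. Pinch it across its 35 mm. Sprung balls in the jaw's ends snap into its end windows: a firm pull (10 to 15 N) along its own z frees it, then it slides 29 mm till clear. 90 g
- ring_clamp: wooden ring clamp, 26 by 148 (y) by 26 mm, 70 g, loose on the vice's bed between the caps along the jaws, so no finger fits in the gap. Origin in the middle of its underside, z through its thickness (leaning). Body 24 wide, 25 high from y = -73 to 47 mm, then a thin wedge to 74. Its -y end stands about 35 mm out past the caps: grip it there across its 24 mm
- kit_tray: low open wooden tray, fixed: 150 (x) by 120 (y) by 26 mm high, walls and floor 5 mm; origin under its middle. Inside 140 by 110 mm: room for the two caps side by side, their 88 mm along the tray's y.
- bench_pin: wooden bench pin on the bench edge, fixed equipment: a flat board 22 mm thick whose underside overhangs the left of the sweep tray 355 mm above it; its nose, about 80 mm wide, ends near x 0.49, y 0.175. A gripper standing upright below it hits it
- pliers_teal: teal flat-nose pliers, 36 by 149 (y) by 12 mm, bystander; origin in the middle of the underside
- cutters_yellow: yellow and black cutters, 38 by 138 (y) by 12 mm, bystander; origin in the middle of the underside
- tweezers: steel tweezers, 15 by 140 (y) by 10 mm, bystander; origin in the middle of the underside
- bench_block: steel bench block, 75 by 75 by 22 mm, bystander; origin in the middle of the underside
- white_pot: small white pot, 42 mm across, 34 mm high, bystander; origin in the middle of the underside
- flux_brush: brass scratch brush, 15 by 150 (y) by 23 mm, bystander; origin in the middle of the underside

How it is judged:
On the way, in this order (a step that is already met when the one before it is completed fails the run):
1. the ring clamp lies flat on the sweep tray's floor (height (world z) of ring_clamp below 0.03 m and angle between ring_clamp's own y axis and vertical between 1.47 and 1.67 rad and linear speed of ring_clamp below 0.02 m/s), for 0.2 s.
2. both caps are off the jaws (distance between front_cap and front_jaw_top above 0.07 m and distance between rear_cap and rear_jaw_top above 0.07 m), for 0.1 s.
At the end, for the whole second after the job is handed in: both caps stand in the kit tray mouth down, level within 9 degrees, their mouths on its floor (within 6 mm), at rest; the ring clamp lies level at rest on the sweep tray's floor, outside the vice and the kit tray; no bystander was moved more than 25 mm (all of step 1 and x of front_cap in the frame of kit_tray between -0.056 and 0.056 m and y of front_cap in the frame of kit_tray between -0.03 and 0.03 m and z of each of front_cap, rear_cap in the frame of kit_tray below 0.011 m and angle between each of front_cap, rear_cap's own z axis and vertical below 0.15 rad and linear speed of each of front_cap, rear_cap below 0.02 m/s and x of rear_cap in the frame of kit_tray between -0.056 and 0.056 m and y of rear_cap in the frame of kit_tray between -0.03 and 0.03 m and horizontal distance between ring_clamp and kit_tray above 0.07 m); the robot touches nothing.
It fails at once if a bystander is moved more than 25 mm (distance of any of pliers_teal, cutters_yellow, tweezers, bench_block, white_pot, flux_brush from where it was at the start of the episode above 0.025 m).
It fails at once if the front cap is dropped (moves faster than 0.7 m/s with no finger on it) (linear speed of front_cap above 0.7 m/s and contact force between the fingers and front_cap below 0.1 N).
It fails at once if the rear cap is dropped (moves faster than 0.7 m/s with no finger on it) (linear speed of rear_cap above 0.7 m/s and contact force between the fingers and rear_cap below 0.1 N).
It also fails if it takes over 72 s, if anything falls off the work surface, if the arm or the gripper's body presses on something with over 40 N, if the wrist force passes 120 N, or if a joint passes its speed limit or range.

### The arm

A 7-joint arm with a two-finger parallel gripper is mounted at the origin on a cart in front of the work surface, level with it; the furniture and walls round the work are solid. World frame = base frame: x ahead of the robot, y to its left, z up, the work surface at z = 0. Lengths are in m, angles in rad, forces in N, time in s.
With the tool pointing down it reaches from about 0.4 to 0.85 m from the base axis. Payload 10.4 kg.
Tool frame: the origin (TCP) lies at the very end of the fingers, on their centre line; the grasp point (between the pads) lies 19 mm behind it; z points along the fingers, y is the line along which they close (so a half turn about z gives the same grasp; the last joint's range is limited). The gripper opens to 85 mm and grips with 20 to 120 N. Pads are 22 mm wide; open, the fingers measure 114 mm over their backs; the gripper's body (76 mm by 85 mm) begins 54 mm behind the grasp point. The pads swing forward as they close: fully open they stand 13 mm farther back than shut.
Start: joints at [-1.204, 0.332, -0.065, 1.46, 0.022, 1.35, -0.088], TCP at [0.237, 0.578, 0.231] pointing down, gripper open.
Joint ranges: [-2.6, 2.6], [-0.5, 2.12], [-1.47, 1.34], [0.16, 2.42], [-1.27, 4.41], [0.06, 2.06], [-2.6, 2.6]. Speed limits (rad/s): [2.22, 2.22, 2.79, 2.79, 3.14, 3.14, 3.14].

### API

Orientations are given as a unit quaternion [x, y, z, w].
In Python, from cell import r, fingers, ik, viewer, ticket gives the robot as it stands. Calls block until the motion is done:
- r.move_to(position, orientation): joint-space move of the TCP to a pose.
- r.line_to(position, v=0.15, frame=None): straight line of the TCP; frame=None keeps the orientation; v is the mean speed in m/s.
- r.set_joints(angles): joint-space move.
- fingers.gripper_to(opening): opening from 0.0 (shut) to 1.0 (fully open); the grip force is fixed at half the most; returns when the fingers have stopped.
- r.dwell(seconds).
- ik(position, orientation): joint angles nearest the present ones, or None.
- r.get_obs(): the state.
- viewer.grab_frame(name): name is "scene" or "top" or "wrist"; returns a dict with "img" (480x640x3 uint8, blue, green, red), "fx", "fy", "cx", "cy" (pixels), "rvec" (rotation vector, rad) and "tvec" (3), from world to camera coordinates, as OpenCV has them. Camera axes: x right, y down, z forward; pixel columns grow to the right and rows downward; lengths in m; the calibration is good to about 2 mm. The wrist camera is an equidistant fisheye: a pixel r from the principal point sees the ray r / f radians off the axis. A picture is of the moment at which its call begins. There is no depth.
A pose or a line that the arm cannot do raises r.MotionError and nothing moves.
- ticket.job_done(): hands the job in; it is judged then, once.
The state is a dict: "t": time; "joints": joint angles; "dq": joint speeds; "joint_efforts": joint torques, N m; "tool_pos": TCP position; "tool_rot": TCP orientation; "force": force on the tool from outside, world axes, zero at the start; "moment": the same for the moment, N m; "finger_gap": opening from 0.0 (shut) to 1.0 (fully open); "finger_force": force on a finger pad.
Only numpy, scipy, OpenCV 4.12 (cv2) and the standard library are available. Lean on these libraries where they do the work, as an engineer would, in place of code of your own. Each camera call takes 0.05 s, during which the arm holds its last target. There are 200 camera calls.

## Working session

There is one attempt and no reset: what is moved stays moved. The work goes in short steps, each a Python script; the robot and the scene stay as the last script left them, time stands still between calls to the robot, and variables do not carry over. Pictures are saved under pics/ and viewed, at most 10 in all, crops included, and the job is handed in when it is done.

```bash
ls; mkdir -p pics; python3 - <<'E'
from cell import r,viewer
import cv2,numpy as np
for n in("scene","top"):
    f=viewer.grab_frame(n);cv2.imwrite(f"pics/{n}0.png",f["img"]);R=cv2.Rodrigues(np.array(f["rvec"]))[0]
    print(n,f["fx"],f["fy"],f["cx"],f["cy"],"C",-R.T@np.array(f["tvec"]).ravel(),"\n",R)
o=r.get_obs();print(o)
E
```

```text
pics
scene 622.0016168489976 622.0016168489976 306.0026067989548 243.6162533604445 C [-0.11498169 -0.34429588  1.04939722] 
 [[ 0.52536482 -0.8507196  -0.01636967]
 [-0.6382872  -0.38130875 -0.66872497]
 [ 0.56265554  0.36177312 -0.74332964]]
top 562.9037917276579 562.9037917276579 328.7326958340325 230.43792134767165 C [0.28163992 0.06939691 1.50569975] 
 [[-0.00323746 -0.99998353  0.00474009]
 [-0.98672002  0.00242465 -0.16241222]
 [ 0.16239805 -0.00520295 -0.98671161]]
{'t': 0.1, 'joints': array([-1.20359119,  0.3327947 , -0.06470686,  1.46085718,  0.021609  ,
        1.34991353, -0.08849576]), 'dq': array([ 0.00018444, -0.00164519, -0.00047454, -0.00083018, -0.00080061,
        0.00043559,  0.00125593]), 'joint_efforts': array([ 7.64384495e-04, -6.26740408e+01,  4.86821076e-02, -3.92438221e+01,
        1.63144124e-02,  6.85611041e-03, -9.06381104e-06]), 'tool_pos': array([0.23737797, 0.57779861, 0.23060432]), 'tool_rot': array([ 1.93655253e-01,  9.81069434e-01, -6.31870583e-04, -9.14991435e-05]), 'force': array([-0.25103789, -0.94589571,  0.05666183]), 'moment': array([-0.03352668, -0.01947382, -0.02567537]), 'finger_force': 0.0, 'finger_gap': 1.0023855526629775}
```

View pics/scene0.png

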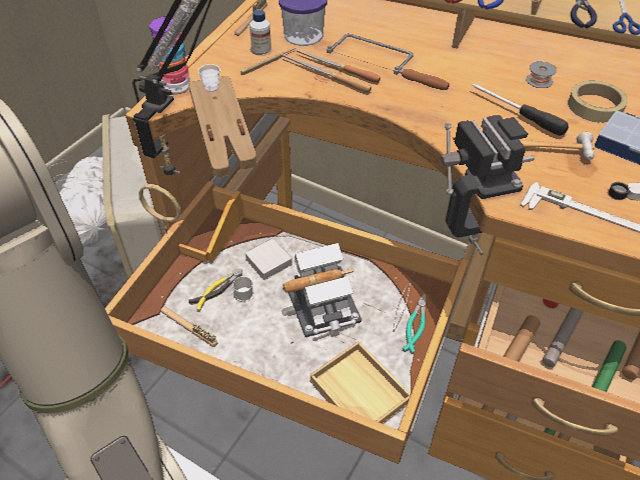

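View pics/top0.png

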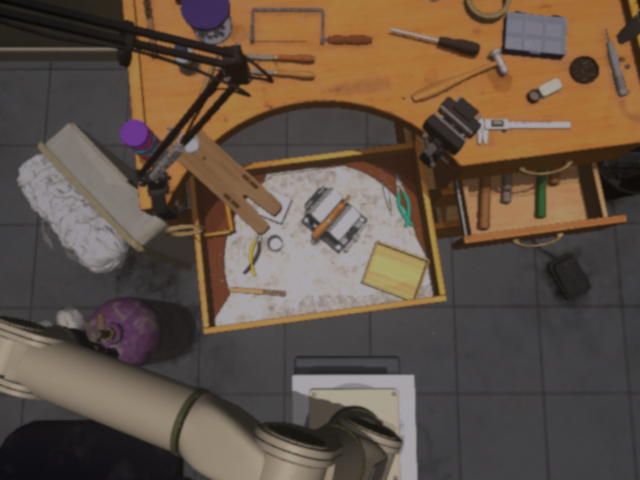

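The scene view shows the vice at about (325,285), with the rear cap near (318,258), the front cap near (328,290), the ring clamp near (315,280) and the kit tray near (360,383). In the top view the vice is at (335,218) and the kit tray at (395,271).

```bash
python3 - <<'E'
import cv2,numpy as np
a=cv2.imread("pics/scene0.png")[235:345,270:370];b=cv2.imread("pics/top0.png")[175:265,290:380]
a=cv2.resize(a,None,fx=5.4,fy=5.4,interpolation=cv2.INTER_CUBIC)[:590,:400*2]
b=cv2.resize(b,(0,0),fx=6,fy=6,interpolation=cv2.INTER_CUBIC)
cv2.imwrite("pics/c1.png",a);cv2.imwrite("pics/c2.png",b)
E
```

```text
(no output)
```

View pics/c1.png

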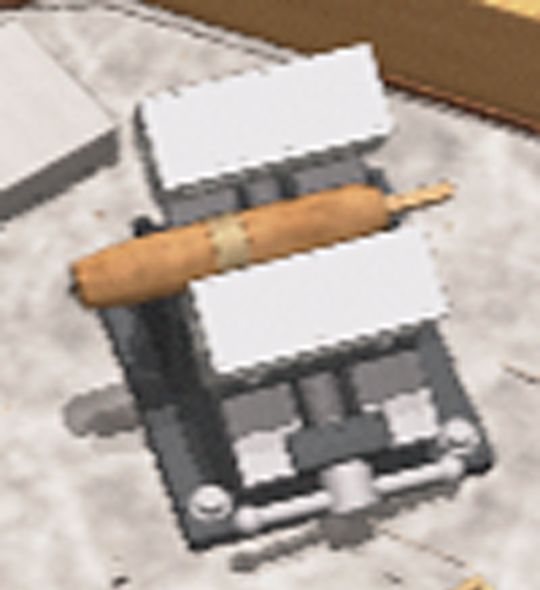

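View pics/c2.png

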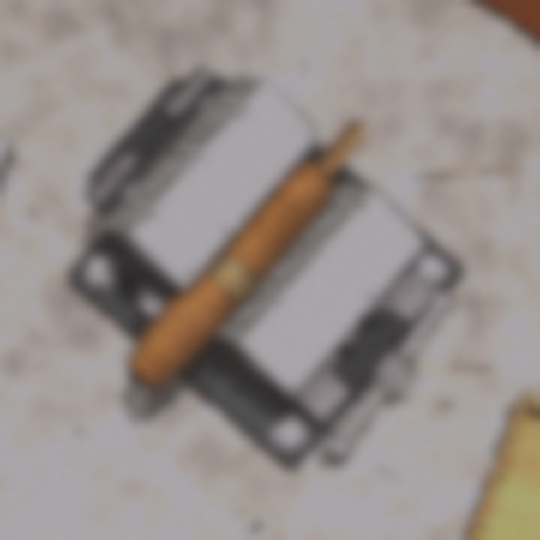

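The crops show both white cap tops clearly. In c1 the rear top's corners are near (140,105), (370,45), (392,135), (162,188), and the front top's are near (190,285), (425,230), (447,315), (217,378). The clamp's thick free end is at (80,285), and the handle end is the front jaw. Next I'll extract the corners with masks.

```bash
cat >h.py <<'E'
import cv2,numpy as np
from scipy.optimize import least_squares
from scipy.spatial.transform import Rotation as Ro
K={"scene":(622.0016,306.0026,243.6163,[-0.11498169,-0.34429588,1.04939722],[[0.52536482,-0.8507196,-0.01636967],[-0.6382872,-0.38130875,-0.66872497],[0.56265554,0.36177312,-0.74332964]]),
"top":(562.9038,328.7327,230.4379,[0.28163992,0.06939691,1.50569975],[[-0.00323746,-0.99998353,0.00474009],[-0.98672002,0.00242465,-0.16241222],[0.16239805,-0.00520295,-0.98671161]])}
def proj(n,P):
    f,cx,cy,C,R=K[n];p=(np.atleast_2d(P)-C)@np.array(R).T;return p[:,:2]/p[:,2:]*f+[cx,cy]
def cast(n,uv,z):
    f,cx,cy,C,R=K[n];uv=np.atleast_2d(uv);d=np.c_[(uv-[cx,cy])/f,np.ones(len(uv))]@np.array(R);C=np.array(C)
    return C+d*((z-C[2])/d[:,2])[:,None]
def quad(m):
    """sub-pixel quad: min-area polygon by lines fitted to contour sides"""
    c=max(cv2.findContours(m,cv2.RETR_EXTERNAL,cv2.CHAIN_APPROX_NONE)[0],key=cv2.contourArea)
    hull=cv2.convexHull(c);q=cv2.approxPolyN(hull,4)[0] if hasattr(cv2,"approxPolyN") else cv2.boxPoints(cv2.minAreaRect(c))
    q=q.reshape(4,2).astype(float);pts=c[:,0].astype(float);L=[]
    for i in range(4):
        a,b=q[i],q[(i+1)%4];d=(b-a)/np.linalg.norm(b-a);s=(pts-a)@d;e=(pts-a)@[-d[1],d[0]]
        k=(abs(e)<8)&(s>.12*np.linalg.norm(b-a))&(s<.88*np.linalg.norm(b-a))
        vx,vy,x,y=cv2.fitLine(pts[k].astype(np.float32),cv2.DIST_HUBER,0,.01,.01).ravel();L.append(np.cross([x,y,1],[x+vx,y+vy,1]))
    o=[np.cross(L[i-1],L[i]) for i in range(4)];return np.array([p[:2]/p[2] for p in o])
E
python3 - <<'E'
from h import *
S=6
def up(n,x0,y0,w,h):
    a=cv2.imread(f"pics/{n}0.png")[y0:y0+h,x0:x0+w];return cv2.resize(a,None,fx=S,fy=S,interpolation=cv2.INTER_CUBIC)
def back(q,x0,y0): return (q+.5)/S-.5+[x0,y0]
o=(270,235);a=up("scene",*o,100,80);m=(a.min(2)>215).astype(np.uint8)*255
cv2.imwrite("pics/m1.png",m)
n,l,st,ce=cv2.connectedComponentsWithStats(m);ids=[i for i in range(1,n) if st[i,4]>8000];print(st[ids],ce[ids])
Q=[back(quad((l==i).astype(np.uint8)),*o) for i in ids]
for q in Q:print(np.round(q,1).tolist())
for nme,o in(("scene",(300,335,120,105)),("top",(350,230,90,80))):
    a=up(nme,*o);hsv=cv2.cvtColor(a,cv2.COLOR_BGR2HSV);m=((hsv[...,1]>85)&(hsv[...,0]<35)&(hsv[...,0]>10)).astype(np.uint8)*255
    m=cv2.morphologyEx(m,cv2.MORPH_OPEN,np.ones((13,13)))
    cv2.imwrite(f"pics/t_{nme}.png",np.hstack([a,cv2.cvtColor(m,cv2.COLOR_GRAY2BGR)])[::2,::2])
    q=back(quad(m),*o[:2]);P=cast(nme,q,.026);print(nme,np.round(q,1).tolist(),"\n",P.round(4),np.linalg.norm(P-np.roll(P,-1,0),axis=1))
E
python3 -c "
import cv2,numpy as np
a=[cv2.imread('pics/'+n) for n in('t_scene.png','t_top.png','m1.png')];c=np.zeros((600,800,3),np.uint8)
c[:315,:720]=a[0];c[315:555,:540]=a[1];d=a[2][::2,::2];c[315:315+240,540:800]=d[:240,:260];cv2.imwrite('pics/mm.png',c)"
```

```text
[[    0    27   123   181  9956]
 [  156    51   281   157 25580]
 [  214   235   305   178 27482]] [[ 40.10456006 117.00522298]
 [295.69788898 128.12017201]
 [360.12018776 328.5971545 ]]
[[290.2, 257.6], [269.6, 269.2], [269.6, 240.6], [271.9, 238.8]]
[[342.6, 258.5], [300.4, 268.9], [295.8, 252.9], [337.1, 243.2]]
[[351.3, 292.5], [310.1, 303.4], [305.7, 287.7], [356.2, 272.6]]
scene [[425.8, 382.9], [406.0, 439.4], [299.6, 439.4], [299.6, 307.6]] 
 [[ 0.4799 -0.2158  0.026 ]
 [ 0.3625 -0.232   0.026 ]
 [ 0.2674 -0.0755  0.026 ]
 [ 0.5047  0.0733  0.026 ]] [0.11853146 0.1831648  0.28008087 0.29020122]
top [[439.4, 302.2], [349.6, 314.0], [380.2, 230.8], [439.4, 229.2]] 
 [[ 0.3345 -0.2269  0.026 ]
 [ 0.3048  0.0081  0.026 ]
 [ 0.5238 -0.0756  0.026 ]
 [ 0.5278 -0.2337  0.026 ]] [0.23684309 0.23448737 0.15807937 0.19342656]
```

View pics/mm.png

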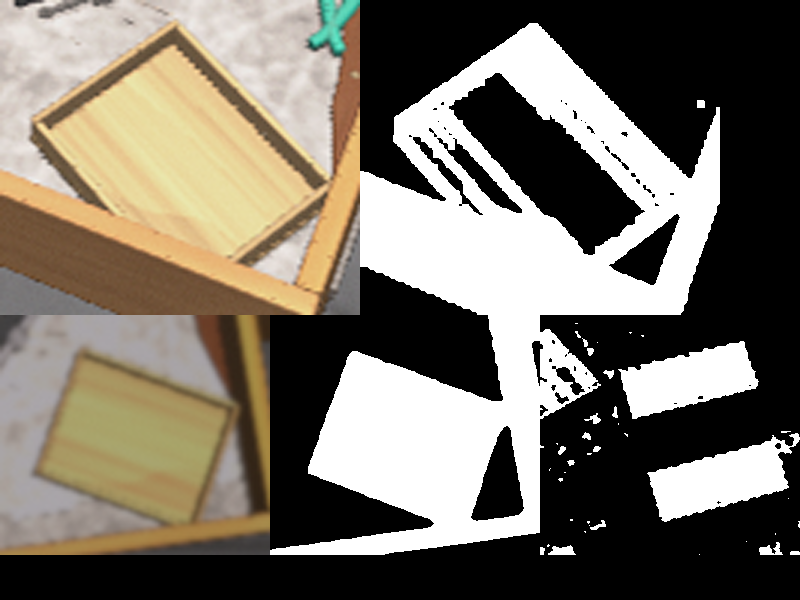

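The tray's rim corners are clear in both views. In the scene picture they are at (359.3,342.3), (409.3,397.7) and (311.7,375). In the top picture they are at (377.3,242.3), (428.5,260.2), (413,300) and (362.7,282.3). The front cap's mask needs opening to cut off floor glare at its right corner.

```bash
python3 - <<'E'
from h import *
for n,q in(("scene",[(359.3,342.3),(409.3,397.7),(311.7,375)]),("top",[(377.3,242.3),(428.5,260.2),(413,300),(362.7,282.3)])):
    P=cast(n,np.array(q),.026);print(n,P.round(4).tolist(),np.linalg.norm(P-np.roll(P,-1,0),axis=1).round(4), (P.mean(0) if len(P)==4 else (P[1]+P[2])/2).round(4))
m=cv2.morphologyEx(cv2.imread("pics/m1.png",0),cv2.MORPH_OPEN,np.ones((35,35)))
n,l,st,ce=cv2.connectedComponentsWithStats(m);ids=[i for i in range(1,n) if st[i,4]>15000]
Q=[(quad((l==i).astype(np.uint8))+.5)/6-.5+[270,235] for i in ids]
# order: start at image-left-top, clockwise
def order(q):
    c=q.mean(0);q=q[np.argsort(np.arctan2(*(q-c).T[::-1]))];return q
Q=[order(q) for q in Q];print(np.round(Q,1).tolist(),st[ids].tolist())
# clockwise from image-top-left: (rear,+y),(rear,-y),(front,-y),(front,+y) in the vice frame
u=np.array([-.479,0,.878]);a=np.array([.878,0,.479]);y=np.array([0,1,0])
def corners(s):
    c=np.array([0,0,.075])+.040*u+s*.0345*a;return [c+.0175*a*i+.044*y*j for i,j in((1,1),(1,-1),(-1,-1),(-1,1))]
M=np.array(corners(1)+corners(-1))
top=np.array([(140,235),(265,85),(315,145),(190,285),(245,320),(375,195),(425,250),(295,390)])/6+[290-.4,175-.4]
def W(p):return Ro.from_euler("z",p[3]).apply(M)+p[:3]
for k in("scene","both"):
    f=lambda p:np.r_[(proj("scene",W(p))-np.vstack(Q)).ravel(),((proj("top",W(p))-top).ravel()*.4 if k=="both" else [])]
    s=least_squares(f,[.53,.06,0,.8],loss="huber");print(k,s.x.round(4),f(s.x)[:16].round(1).tolist(),(proj("top",W(s.x))-top).round(1).tolist())
    s=least_squares(lambda p:f([p[0],p[1],0,p[2]]),[.53,.06,.8],loss="huber");print("z=0",s.x.round(4),s.cost)
E
```

```text
scene [[0.4941, -0.0696, 0.026], [0.4371, -0.2028, 0.026], [0.3855, -0.028, 0.026]] [0.1449 0.1823 0.1164] [ 0.4113 -0.1154  0.026 ]
top [[0.4929, -0.0673, 0.026], [0.4448, -0.2019, 0.026], [0.3404, -0.158, 0.026], [0.387, -0.0271, 0.026]] [0.1429 0.1132 0.1389 0.1133] [ 0.4163 -0.1136  0.026 ]
[[[296.3, 252.8], [338.2, 243.0], [340.5, 258.8], [300.1, 268.9]], [[306.2, 287.0], [349.3, 276.0], [350.9, 292.4], [309.8, 303.4]]] [[166, 57, 257, 142, 24198], [226, 260, 261, 146, 25541]]
scene [ 0.5753  0.0647 -0.0188  0.8474] [-0.2, 0.1, -0.3, 0.0, 2.1, 0.6, 0.5, 0.8, -1.1, -0.9, -1.9, -0.4, 1.3, -0.0, 0.1, -0.2] [[-4.8, -2.7], [-2.6, -3.3], [-1.9, -4.0], [-3.9, -1.9], [-4.2, 1.0], [-3.4, -3.4], [-3.1, -3.6], [-3.6, -1.9]]
z=0 [0.5623 0.0566 0.8497] 6.444905616287469
both [ 0.5648  0.0579 -0.0035  0.8495] [-0.4, -0.1, 0.2, -0.5, 2.8, 0.4, 0.5, 0.8, -1.0, -0.6, -1.2, -0.4, 2.2, 0.3, 0.3, 0.3] [[-2.2, 0.3], [0.2, -0.7], [0.9, -1.3], [-1.2, 1.1], [-1.4, 4.1], [-0.4, -0.7], [-0.0, -0.9], [-0.7, 1.2]]
z=0 [0.5626 0.0566 0.85  ] 9.132358158760283
```

The vice fit is consistent: origin about (0.5625, 0.0566), yaw 0.85, z about 0. The tray is at about (0.414, -0.114), with its x axis at about 69°. Next I'll check the bystanders' positions and which poses the arm can reach.

```bash
cat >>h.py <<'E'
V=np.array([.5625,.0566,0]);YAW=.85;Rv=Ro.from_euler("z",YAW)
U=Rv.apply([-.479,0,.878]);A=Rv.apply([.878,0,.479]);Y=Rv.apply([0,1,0])
BED=V+[0,0,.075]
T=np.array([.414,-.1145,0]);TY=np.deg2rad(69.3);TX=np.array([np.cos(TY),np.sin(TY),0])
def quat(z,y):
    z=z/np.linalg.norm(z);y=y/np.linalg.norm(y);return Ro.from_matrix(np.c_[np.cross(y,z),y,z]).as_quat()
def down(y): return quat(np.array([0,0,-1.]),np.array(y,float))
E
python3 - <<'E'
from h import *
from cell import r,ik
for n,uv,z in(("brush end",(285,292),.01),("brush other",(231,291),.01),("pot",(275,243),.03),("cutter end",(245,273),.01),("vice corner",(338,252),.02),("near wall",(330,318),.08),("near wall r",(400,306),.08)):print(n,cast("top",[uv],z)[0].round(3))
q0=r.get_obs()["joints"]
def s(n,p,q):
    j=ik(list(p),list(q));print(n,np.round(p,3),None if j is None else np.round(j,2));return j
for sg in(1,-1):
    q=quat(-U,sg*A)
    s("ring",BED+.062*Y+.004*U,q);s("ringhi",BED+.062*Y+.13*U,q)
    for c in(1,-1):
        s("cap",BED+.0345*c*A+.016*U,q);s("caphi",BED+.0345*c*A+.13*U,q);s("tray",T+c*.033*TX+[0,0,.014],down(sg*TX)); s("trayhi",T+c*.033*TX+[0,0,.2],down(sg*TX))
    d=np.deg2rad(105);s("ringplace",[.40,.14,.006],down(sg*np.array([np.sin(d),-np.cos(d),0])));s("hi",[.40,.14,.2],down(sg*np.array([np.sin(d),-np.cos(d),0])))
o=r.get_obs();s("retract",[.155,.378,.33],o["tool_rot"])
E
```

```text
brush end [0.363 0.178 0.01 ]
brush other [0.366 0.32  0.01 ]
pot [0.491 0.204 0.03 ]
cutter end [0.414 0.284 0.01 ]
vice corner [0.468 0.037 0.02 ]
near wall [0.294 0.059 0.08 ]
near wall r [ 0.323 -0.117  0.08 ]
ring [0.515 0.096 0.079] [-1.13  0.13  1.16  2.25 -0.85  0.67  1.49]
ringhi [0.475 0.051 0.189] [-0.9  -0.36  0.84  2.21 -0.12  0.83  0.88]
cap [0.577 0.074 0.106] [-0.9   0.27  1.02  2.08 -0.91  0.81  1.53]
caphi [0.541 0.033 0.206] [-0.96 -0.13  1.03  2.05 -0.37  0.89  1.13]
tray [ 0.426 -0.084  0.014] [-0.58  0.21  0.73  2.19 -0.2   0.8   1.48]
trayhi [ 0.426 -0.084  0.2  ] [-0.71 -0.15  0.75  2.01  0.11  1.25  1.21]
cap [0.537 0.028 0.073] [-0.74  0.23  0.94  2.18 -0.94  0.78  1.68]
caphi [ 0.501 -0.013  0.173] [-1.02 -0.28  1.15  2.15 -0.21  0.85  1.12]
tray [ 0.402 -0.145  0.014] [-0.62  0.24  0.93  2.21 -0.27  0.8   1.7 ]
trayhi [ 0.402 -0.145  0.2  ] [-0.76 -0.23  0.9   2.03  0.19  1.27  1.28]
ringplace [0.4   0.14  0.006] [-0.75  0.18  0.33  2.21 -0.08  0.77 -0.11]
hi [0.4  0.14 0.2 ] [-0.79 -0.12  0.33  2.01  0.04  1.24 -0.22]
ring [0.515 0.096 0.079] [-1.17  0.14  1.2   2.25 -0.87  0.68 -1.63]
ringhi [0.475 0.051 0.189] [ 0.59 -0.15 -0.47  2.15 -0.61  0.91 -1.85]
cap [0.577 0.074 0.106] [-1.02  0.34  1.18  2.08 -1.01  0.88 -1.54]
caphi [0.541 0.033 0.206] [ 0.37 -0.   -0.27  1.99 -0.52  0.91 -1.91]
tray [ 0.426 -0.084  0.014] [-0.54  0.21  0.68  2.19 -0.18  0.8  -1.68]
trayhi [ 0.426 -0.084  0.2  ] [-0.56 -0.13  0.62  2.01  0.08  1.24 -1.91]
cap [0.537 0.028 0.073] [-0.94  0.33  1.18  2.18 -1.06  0.87 -1.36]
caphi [ 0.501 -0.013  0.173] [ 0.29 -0.04 -0.06  2.1  -0.57  0.91 -1.75]
tray [ 0.402 -0.145  0.014] [-0.49  0.21  0.79  2.21 -0.21  0.79 -1.5 ]
trayhi [ 0.402 -0.145  0.2  ] [-0.54 -0.17  0.72  2.02  0.12  1.25 -1.79]
ringplace [0.4   0.14  0.006] [ 0.67  0.47 -1.23  2.14  0.57  0.91  2.51]
hi [0.4  0.14 0.2 ] None
retract [0.155 0.378 0.33 ] [-1.19 -0.18 -0.09  1.81 -0.02  1.52 -0.09]
```

```bash
python3 - <<'E'
from h import *
from cell import r,ik,viewer,fingers
o=r.get_obs();j=ik([.155,.378,.33],list(o["tool_rot"]));r.set_joints(j)
j=np.array(j);j[0]=-.05;j[2]=0;r.set_joints(list(j));o=r.get_obs();print(o["t"],o["tool_pos"],o["force"],o["joints"].round(2))
f=viewer.grab_frame("wrist");cv2.imwrite("pics/w1.png",f["img"]);np.savez("w1.npz",**{k:np.array(v) for k,v in f.items() if k!="img"});print(f["fx"],f["cx"],f["cy"],f["rvec"],f["tvec"])
def s(n,p,q):
    j=ik(list(p),list(q));print(n,np.round(p,3),None if j is None else np.round(j,2));return j
for sg in(1,-1):
    q=quat(-U,sg*A)
    s("ring",BED+.062*Y+.004*U,q);s("ringhi",BED+.062*Y+.1*U,q)
    for c in(1,-1):
        s("cap",BED+.0345*c*A+.016*U,q);s("caphi",BED+.0345*c*A+.12*U,q);s("tray",T+c*.033*TX+[0,0,.014],down(sg*TX)); s("trayhi",T+c*.033*TX+[0,0,.2],down(sg*TX))
    d=np.deg2rad(105);s("ringplace",[.40,.14,.006],down(sg*np.array([np.sin(d),-np.cos(d),0])));s("hi",[.40,.14,.2],down(sg*np.array([np.sin(d),-np.cos(d),0])))
E
```

```text
2.7667 [ 0.41020066 -0.01847231  0.32986505] [-0.21168233  0.59170748 -0.94630288] [-0.05 -0.18 -0.    1.81 -0.02  1.52 -0.09]
371.64829954431775 316.6743862795623 241.3905262968362 [-2.88194173  0.06116388  0.01215817] [-0.40936515 -0.05793556  0.4759883 ]
ring [0.515 0.096 0.079] [-0.3   0.08  0.26  2.22 -0.7   0.6   1.35]
ringhi [0.484 0.062 0.163] [-0.3  -0.14  0.33  2.21 -0.48  0.79  1.17]
cap [0.577 0.074 0.106] [-0.2   0.17  0.22  2.05 -0.67  0.7   1.34]
caphi [0.545 0.036 0.197] [-0.21 -0.02  0.3   2.03 -0.52  0.89  1.22]
tray [ 0.426 -0.084  0.014] [-0.09  0.18  0.19  2.17 -0.05  0.79  1.34]
trayhi [ 0.426 -0.084  0.2  ] [-0.1  -0.08  0.18  1.99  0.02  1.23  1.28]
cap [0.537 0.028 0.073] [-0.22  0.16  0.35  2.16 -0.78  0.69  1.55]
caphi [ 0.505 -0.009  0.164] [-0.22 -0.05  0.43  2.13 -0.55  0.88  1.38]
tray [ 0.402 -0.145  0.014] [-0.04  0.17  0.3   2.19 -0.07  0.79  1.51]
trayhi [ 0.402 -0.145  0.2  ] [-0.05 -0.1   0.28  2.    0.03  1.24  1.42]
ringplace [0.4   0.14  0.006] [-0.22  0.19 -0.24  2.18  0.06  0.78 -0.24]
hi [0.4  0.14 0.2 ] [-0.22 -0.08 -0.21  1.99 -0.02  1.23 -0.16]
ring [0.515 0.096 0.079] [-0.01  0.09 -0.04  2.21 -0.66  0.59 -1.82]
ringhi [0.484 0.062 0.163] [ 0.07 -0.11 -0.02  2.19 -0.55  0.81 -1.91]
cap [0.577 0.074 0.106] [-0.02  0.17  0.03  2.04 -0.62  0.68 -1.84]
caphi [0.545 0.036 0.197] [ 0.05 -0.    0.05  2.01 -0.52  0.89 -1.91]
tray [ 0.426 -0.084  0.014] [ 0.13  0.18 -0.05  2.16  0.01  0.8  -1.85]
trayhi [ 0.426 -0.084  0.2  ] [ 0.15 -0.07 -0.06  1.97 -0.    1.23 -1.84]
cap [0.537 0.028 0.073] [ 0.07  0.16  0.05  2.14 -0.71  0.67 -1.65]
caphi [ 0.505 -0.009  0.164] [ 0.12 -0.03  0.09  2.12 -0.57  0.88 -1.75]
tray [ 0.402 -0.145  0.014] [ 0.22  0.17  0.02  2.18 -0.01  0.79 -1.69]
trayhi [ 0.402 -0.145  0.2  ] [ 0.23 -0.08  0.01  1.99  0.    1.23 -1.69]
ringplace [0.4   0.14  0.006] [ 0.67  0.47 -1.23  2.14  0.57  0.91  2.51]
hi [0.4  0.14 0.2 ] None
```

View pics/w1.png

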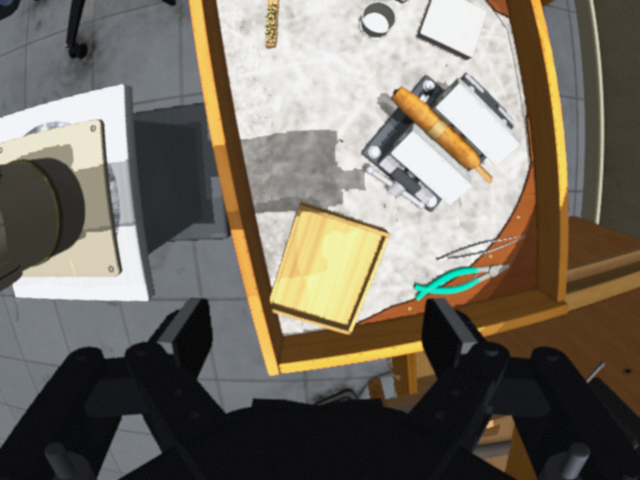

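The wrist view at 0.33 m shows the front cap's top at (388,153), (410,127), (470,178), (452,203), the rear cap's at about (437,112), (465,75), (519,137), (492,163), and the tray rim corners at (300,203), (389,233), (351,332), (271,302). I'll check the model against these.

```bash
cat >>h.py <<'E'
def wproj(w,P):
    R=cv2.Rodrigues(w["rvec"])[0];f=float(w["fx"]);p=np.atleast_2d(P)@R.T+w["tvec"].ravel()
    n=np.linalg.norm(p[:,:2],axis=1);t=np.arctan2(n,p[:,2]);return p[:,:2]/n[:,None]*(t*f)[:,None]+[float(w["cx"]),float(w["cy"])]
def capc(c): return [BED+.040*U+c*.0345*A+.0175*A*i+.044*Y*j for i,j in((1,1),(1,-1),(-1,-1),(-1,1))]
def traych(T,TY):
    x=np.array([np.cos(TY),np.sin(TY),0]);y=np.array([-x[1],x[0],0]);return [T+[0,0,.026]+.075*i*x+.06*j*y for i,j in((1,-1),(-1,-1),(-1,1),(1,1))]
E
python3 - <<'E'
from h import *
w=dict(np.load("w1.npz"));img=cv2.imread("pics/w1.png")
print("tray now",wproj(w,traych(T,TY)).round(1).tolist())
obs={"top":np.array([(377.3,242.3),(428.5,260.2),(413,300),(362.7,282.3)]),"w":np.array([(301,204),(388,233),(351,331),(272,302)])}
# world order: (+x,-y)=far-left..., match by nearest
def mt(a,b): 
    i=[np.argmin(np.linalg.norm(b-p,axis=1)) for p in a];return (b[i]-a).ravel()
f=lambda p:np.r_[mt(obs["w"],wproj(w,traych(np.array([p[0],p[1],0]),p[2]))),.5*mt(obs["top"],proj("top",traych(np.array([p[0],p[1],0]),p[2])))]
s=least_squares(f,[*T[:2],TY]);print(s.x,f(s.x).round(1))
for c in(1,-1):print("cap",c,wproj(w,capc(c)).round(1).tolist())
d=img.copy()
for P in (capc(1),capc(-1),traych(np.array([s.x[0],s.x[1],0]),s.x[2])):cv2.polylines(d,[(wproj(w,P)*16).astype(int)],True,(0,0,255),1,cv2.LINE_AA,4)
d=cv2.resize(d[50:350,250:550],None,fx=2,fy=2);cv2.imwrite("pics/w1d.png",d)
E
```

```text
tray now [[388.0, 234.9], [347.7, 335.8], [263.3, 311.0], [296.7, 204.9]]
[ 0.41924924 -0.10979826  1.2099672 ] [-0.3 -3.1  4.1 -1.9  0.5  1.7 -5.1  5.7 -1.2 -1.7 -0.2 -0.8  0.2  0.7
 -1.7 -0.5]
cap 1 [[457.3, 84.4], [518.1, 146.9], [493.4, 168.1], [433.0, 108.9]]
cap -1 [[410.3, 131.7], [470.0, 187.7], [447.0, 206.8], [388.3, 154.0]]
```

View pics/w1d.png

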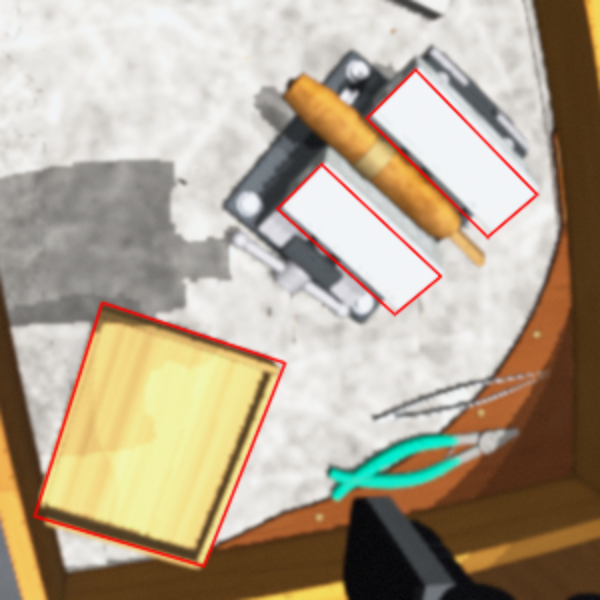

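The projected outlines (red) lie on both cap tops and the tray rim to about a pixel, so the poses are good. Now the ring clamp.

```bash
cat >>h.py <<'E'
T=np.array([.418,-.111,0]);TY=1.21;TX=np.array([np.cos(TY),np.sin(TY),0])
def st(r,n):
    o=r.get_obs();print(n,"t%.1f"%o["t"],o["tool_pos"].round(4),"F",o["force"].round(1),"gap %.3f ff %.1f"%(o["finger_gap"],o["finger_force"]));return o
E
python3 - <<'E'
from h import *
from cell import r,ik,viewer,fingers
q=quat(-U,A);g=BED+.062*Y
fingers.gripper_to(.68)
r.move_to(list(g+.12*U),list(q));st(r,"hi")
r.line_to(list(g+.04*U),v=.15);r.line_to(list(g+.006*U),v=.06);st(r,"at")
fingers.gripper_to(0.);st(r,"grip")
r.line_to(list(g+.03*U),v=.05);st(r,"lift");r.line_to(list(g+.14*U),v=.15);st(r,"up")
f=viewer.grab_frame("scene")["img"];cv2.imwrite("pics/s2.png",cv2.resize(f[160:400,200:440],None,fx=2,fy=2))
E
```

```text
hi t4.3 [0.4783 0.0544 0.181 ] F [-0.5  0.5  0.2] gap 0.680 ff 0.0
at t5.8 [0.5141 0.0952 0.0804] F [ 0.4 -0.   0.3] gap 0.681 ff 0.0
grip t6.2 [0.5141 0.0952 0.0807] F [-3.3 -2.1  5.5] gap 0.277 ff 60.8
lift t6.8 [0.5065 0.0868 0.1015] F [-0.7  0.5 -0.8] gap 0.276 ff 59.9
up t7.7 [0.4713 0.0475 0.197 ] F [-0.   0.1 -0.3] gap 0.279 ff 59.9
```

View pics/s2.png

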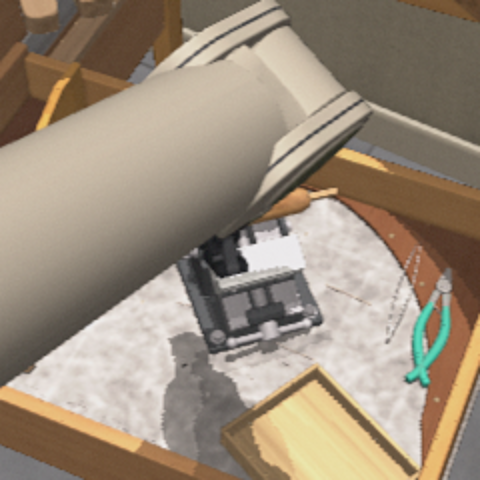

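The clamp is gripped (gap 23.5 mm) and out of the vice; its wedge end shows at about (320,195) in this crop. Next I lay it down.

```bash
python3 - <<'E'
from h import *
from cell import r,ik,viewer,fingers
d=np.deg2rad(105);q=down([np.sin(d),-np.cos(d),0]);p=np.array([.40,.14,0])
r.line_to([.43,.06,.24],v=.15)
r.move_to(list(p+[0,0,.13]),list(q));st(r,"hi")
r.line_to(list(p+[0,0,.03]),v=.12);st(r,"low")
z=.03
while z>.002:
    z-=.003;r.line_to(list(p+[0,0,z]),v=.03);o=r.get_obs()
    if o["force"][2]>4:break
st(r,"down")
fingers.gripper_to(.5);st(r,"open")
r.line_to(list(p+[0,0,.12]),v=.15);st(r,"up")
r.move_to([.40,.0,.30],list(down([1,0,0])))
f=viewer.grab_frame("wrist");cv2.imwrite("pics/w2.png",f["img"]);np.savez("w2.npz",**{k:np.array(v) for k,v in f.items() if k!="img"})
w=dict(np.load("w2.npz"));e=np.array([np.cos(d),np.sin(d),0])
print("grip/orig/ends expected px",wproj(w,[p+[0,0,.02],p+.017*e+[0,0,.02],p-.13*e+[0,0,.012]]).round(0).tolist(), "caps",wproj(w,capc(1)+capc(-1)).round(0).tolist());st(r,"")
E
```

```text
hi t9.3 [0.4002 0.1395 0.1297] F [-0.4  0.9 -1.6] gap 0.279 ff 59.9
low t10.3 [0.4005 0.1402 0.0307] F [0.5 0.3 0.2] gap 0.276 ff 59.9
down t12.3 [0.4009 0.1404 0.0071] F [-4.8 -1.3 17.6] gap 0.277 ff 62.7
open t12.7 [0.3999 0.14   0.0058] F [-0.8 -1.   0.1] gap 0.496 ff 0.0
up t13.6 [0.3995 0.1398 0.1191] F [ 0.2 -1.1 -0. ] gap 0.496 ff 0.0
grip/orig/ends expected px [[318.0, 78.0], [314.0, 64.0], [347.0, 187.0]] caps [[487.0, 107.0], [545.0, 177.0], [517.0, 197.0], [459.0, 131.0], [433.0, 153.0], [490.0, 215.0], [464.0, 233.0], [407.0, 175.0]]
 t14.5 [0.3996 0.001  0.2982] F [-1.  -0.5 -0.3] gap 0.499 ff 0.0
```

View pics/w2.png

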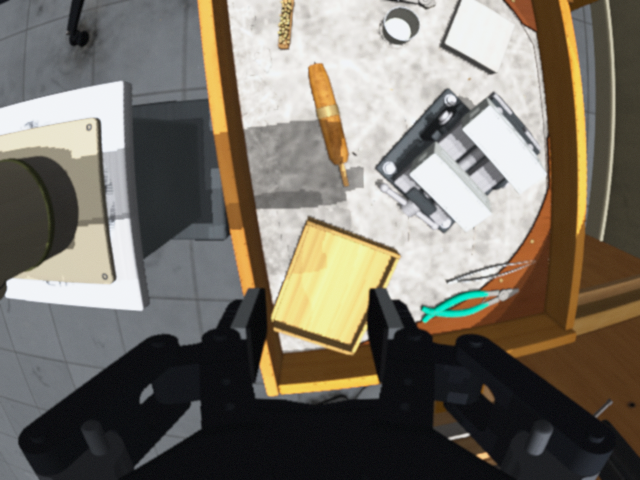

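The clamp lies flat, from (315,64) to (347,187), exactly where expected; both caps are still fitted and the bystanders are untouched. Front cap next.

```bash
cat >cap.py <<'E'
from h import *
from cell import r,ik,viewer,fingers
def pull(c):
    q=quat(-U,A);g=BED+.0345*c*A
    fingers.gripper_to(.6);r.move_to(list(g+.13*U),list(q));st(r,"hi")
    r.line_to(list(g+.05*U),v=.15);r.line_to(list(g+.014*U),v=.06);st(r,"at")
    fingers.gripper_to(0.);st(r,"grip")
    r.line_to(list(g+.034*U),v=.04);st(r,"pull");r.line_to(list(g+.06*U),v=.06);st(r,"clear");r.line_to(list(g+.15*U),v=.15);st(r,"up")
def place(s):
    q=down(TX);p=T+s*.030*TX
    r.move_to(list(p+[0,0,.15]),list(q));st(r,"over")
    r.line_to(list(p+[0,0,.03]),v=.12);st(r,"low");z=.03
    while z>.004:
        z-=.002;r.line_to(list(p+[0,0,z]),v=.02);o=r.get_obs()
        if o["force"][2]>4:break
    st(r,"down");fingers.gripper_to(.49);st(r,"open")
    r.line_to(list(p+[0,0,.05]),v=.06);r.line_to(list(p+[0,0,.16]),v=.15);st(r,"off")
E
python3 -c "
from cap import *
pull(-1)"
```

```text
hi t16.1 [ 0.5015 -0.0126  0.173 ] F [-0.2 -0.3  0.4] gap 0.597 ff 0.0
at t17.5 [0.5381 0.0287 0.0707] F [ 0.2  0.4 -0.2] gap 0.597 ff 0.0
grip t17.8 [0.5388 0.029  0.0719] F [-1.2  0.7  5.7] gap 0.400 ff 60.3
pull t18.4 [0.5324 0.022  0.089 ] F [3.1 4.  5.2] gap 0.393 ff 66.3
clear t19.0 [0.5232 0.012  0.1107] F [ 0.6  0.6 -1.3] gap 0.394 ff 65.9
up t19.8 [ 0.4948 -0.0197  0.1893] F [-0.9 -0.8 -1.2] gap 0.396 ff 65.9
```

```bash
python3 -c "
from cap import *
place(-1)
pull(1)
f=viewer.grab_frame('scene')['img'];cv2.imwrite('pics/s3.png',f)"
```

```text
over t20.4 [ 0.4077 -0.1378  0.1493] F [-0.1  0.2 -1. ] gap 0.399 ff 65.8
low t21.6 [ 0.4079 -0.1392  0.0306] F [-0.8 -0.3 -1.3] gap 0.394 ff 65.8
down t23.8 [ 0.4076 -0.1391  0.014 ] F [-16.1   3.9  41.9] gap 0.399 ff 71.2
open t24.1 [ 0.4074 -0.1391  0.0119] F [-0.8 -0.1  0.3] gap 0.487 ff 0.0
off t25.7 [ 0.4068 -0.1389  0.159 ] F [-0.2 -0.2 -0.4] gap 0.489 ff 0.0
hi t26.9 [0.5409 0.0318 0.2051] F [ 1.7 -0.   0.1] gap 0.603 ff 0.0
at t28.3 [0.5781 0.0742 0.1038] F [ 0.2 -0.2  0.2] gap 0.600 ff 0.0
grip t28.6 [0.5788 0.0745 0.1049] F [-0.9  0.1  6.1] gap 0.398 ff 60.2
pull t29.2 [0.5723 0.0676 0.1221] F [3.1 3.7 4. ] gap 0.389 ff 66.2
clear t29.8 [0.5632 0.0574 0.1436] F [-0.2 -0.1 -0.9] gap 0.394 ff 65.8
up t30.6 [0.5348 0.0258 0.2223] F [-0.8  0.8 -1. ] gap 0.398 ff 65.8
```

```bash
sed -i 's/z-=.002/z-=.002 if z>.0175 else .0006/' cap.py; python3 -c "
from cap import *
place(1)
p=T-.09*TX*0
r.move_to([.40,.0,.30],list(down([1,0,0])));r.dwell(.3)
f=viewer.grab_frame('wrist');cv2.imwrite('pics/w3.png',f['img']);st(r,'end')"
```

```text
over t31.3 [ 0.4292 -0.0819  0.1498] F [-0.1  0.4 -0.3] gap 0.394 ff 65.8
low t32.4 [ 0.4292 -0.083   0.0306] F [ 0.3  0.4 -1.1] gap 0.396 ff 65.8
down t35.2 [ 0.4286 -0.0829  0.0141] F [-4.3  0.8  7.6] gap 0.396 ff 67.1
open t35.4 [ 0.4286 -0.0829  0.0135] F [-0.6  0.1  0.4] gap 0.485 ff 0.0
off t37.1 [ 0.428  -0.0829  0.1591] F [-0.9  0.5 -0.5] gap 0.491 ff 0.0
end t38.7 [ 4.000e-01 -1.000e-04  2.998e-01] F [-0.3  0.4 -0.1] gap 0.490 ff 0.0
```

View pics/w3.png

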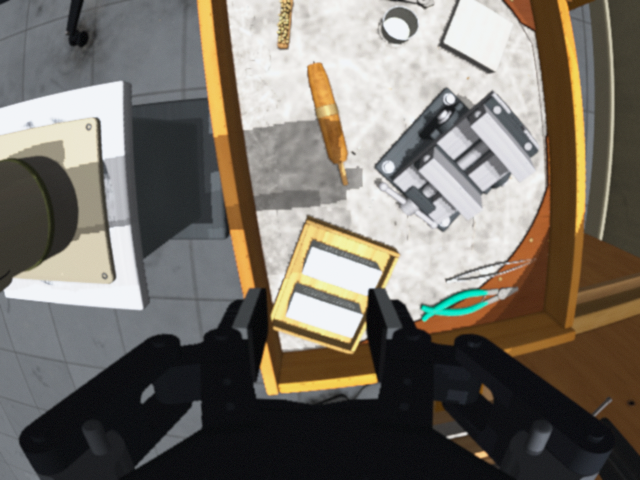

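The picture shows both caps side by side inside the tray, at about (342,265) and (325,312). The jaws are bare steel, the clamp is flat and the bystanders are where they were, so I'm handing in.

```bash
python3 -c "
from cell import ticket
print(ticket.job_done())"
```

```text
the job is handed in; nothing more can be done
None
```

The job is handed in (no verdict was returned): the ring clamp lies flat on the sweep tray's floor, both jaws are bare steel, and both caps were set down mouth down in the kit tray, with no bystander seen to move and about 39 s on the robot's clock.

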